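Load the rivet cassette on the feeder and bolt it in

TASK

Load the rivet cassette onto the sloping rail of the bench rivet feeder: slide it down the rail, fully home against the end stop, until the sprung catch clicks into its underside. Then, with the cassette latched, slide the bolt all the way across behind it into its keeper. Leave the eyelet box, the glue jar and the thread spool where they stand.

Things in the scene. Friction and masses are not known exactly. Their poses are not given: they have to be found in the camera images.
- cassette: rivet cassette: grey block 80 long (x) x 44 wide (y) x 52 high, dark window with brass rivets on top; lies upright on the table, 0.2-0.4 kg. Origin: centre of underside. Along its underside a T-channel open at both ends: slot 18.5 wide in the lowest 6 mm, then 27 wide up to a ceiling at 13, with a 20 long notch for the catch mid-length. Either end may go first. Grip across the 44.
- rail: feeder bed with rail, fixed, sloping 30 deg. x: up the slope, away from the robot; y: left, level; z: out of the bed. Origin: on the bed, where the cassette's underside centre belongs when home (z 1 to 3), its length along x. T-rail: web 14 wide; head 24 wide, z=9 to 14, x=-38 to 22, then a tapered nose to x=36. Play 1.5 mm sideways, 2 in height. End stop face x=-41, 34 high. Bed 100 wide.
- landing (a point): on the dark landing strip (52 wide, rail x=43 to 130, surface at rail z=2), at rail x=85, y=0. A cassette laid here, middle at rail x=80 or more, is clear of the nose and at the right height to slide down (-x) onto the rail.
- keeper (a point): top centre of the bolt's keeper, rail x=47.5, y=37, z=18. Keeper (y=28 to 45) and bolt track and strap (y=-155 to -35) lie beside the path at rail x=35 to 60, up to z=18: carry the cassette held high, fingertips 20 or more above its underside.
- catch (a joint): angle of the sprung catch, a round steel nub standing 5 mm out of the rail head at rail x=0. 0 = up; 0.15 to 0.3 rad while the cassette presses it down; back near 0 once snapped into the notch. Pushing over it takes roughly 8 to 20 N along the rail; just after it the cassette meets the end stop.
- catch_nub (a point): top of the catch nub
- bolt (a joint): travel of the steel bolt in m along rail y: 0 = fully drawn (right), 0.074 = fully thrown (left) into the keeper; starts at 0 to 0.008, stays where left, about 3 N to move. The rod, 10 thick, crosses at rail x=47.5, z=9, right behind a cassette that is home; one that is not home blocks it.
- bolt_knob (a point): top centre of the bolt's square steel knob, 14 x 14, which rises along the rail's z to z=46; at rail x=47.5, y=-136 when drawn, y=-62 when thrown. The track beside it is 12 high over the bed.
- press_head (a point): top centre of the grey press head that stands left of the bed, fixed to it: 110 x 50, 208 high; an obstacle, not used.
- eyelet_box: a lower, longer, narrower grey box, 90 x 30 x 28, not the cassette; leave it. Origin: centre of underside. It and the cassette may have changed places.
- glue_jar: closed jar, 64 across, 85 high; leave it. Origin: centre of underside.
- thread_spool: wooden spool standing upright, 52 across, 52 high; leave it. Origin: centre of underside.
Not all that is in view belongs to the job. Leave any green, orange or pink look-alike of the cassette alone.

How it is judged:
On the way, in this order (a step that is already met when the one before it is completed fails the run):
1. the cassette is home on the rail, with the catch up in its notch (x of cassette in the frame of rail between -0.0035 and 0.0035 m and y of cassette in the frame of rail between -0.004 and 0.004 m and z of cassette in the frame of rail between -0.002 and 0.006 m and angle between the x axis of cassette and the x axis of rail, either way round below 0.08 rad and angle between the z axis of cassette and the z axis of rail, either way round below 0.08 rad and value of joint catch below 0.06 rad and angle between cassette's own z axis and vertical below 1 rad), for 0.2 s.
2. the bolt is thrown behind the latched cassette into its keeper (all of step 1 and value of joint bolt above 0.066 m), for 0.2 s.
At the end, for the whole second after the job is handed in: The cassette is right way up on the rail within 3.5 mm of home along it (4 mm sideways, 2 mm below to 6 mm above the bed), in line within 0.08 rad, catch snapped up (below 0.06 rad), bolt at least 66 of its 74 mm across, the cassette at rest (all of step 2 and linear speed of cassette below 0.02 m/s); the robot touches nothing.
It fails at once if the eyelet box is moved by more than 25 mm (distance of eyelet_box from where it was at the start of the episode above 0.025 m).
It fails at once if the glue jar is moved by more than 25 mm (distance of glue_jar from where it was at the start of the episode above 0.025 m).
It fails at once if the thread spool is moved by more than 25 mm (distance of thread_spool from where it was at the start of the episode above 0.025 m).
It also fails if it takes over 53 s, if anything falls off the work surface, if the arm or the gripper's body presses on something with over 40 N, if the wrist force passes 120 N, or if a joint passes its speed limit or range.

ROBOT

A 7-joint arm with a two-finger parallel gripper is mounted at the origin on the work surface. World frame = base frame: x ahead of the robot, y to its left, z up, the work surface at z = 0. Lengths are in m, angles in rad, forces in N, time in s.
With the tool pointing down it reaches from about 0.4 to 0.85 m from the base axis. Payload 10.4 kg.
Tool frame: the origin (TCP) lies midway between the tips of the shut fingers; the grasp point (between the pads) lies 19 mm behind it; z points along the fingers, y is the line along which they close (so a half turn about z gives the same grasp; the last joint's range is limited). The gripper opens to 87 mm and grips with 3 to 60 N. Pads are 19 mm wide; open, the fingers measure 117 mm over their backs; the gripper's body (75 mm by 190 mm) begins 51 mm behind the grasp point.
Start: joints at [1.169, 0.332, -0.065, 1.46, 0.022, 1.35, -0.088], TCP at [0.231, -0.581, 0.223] pointing down, gripper open.
Joint ranges: [-2.6, 2.6], [-0.5, 2.12], [-1.47, 1.34], [0.16, 2.42], [-1.27, 4.41], [0.06, 2.06], [-2.6, 2.6]. Speed limits (rad/s): [2.22, 2.22, 2.79, 2.79, 3.14, 3.14, 3.14].

INTERFACE

Orientations are given as a unit quaternion [x, y, z, w].
In Python, from bench import sensors, eyes, order gives the robot as it stands.
- The arm moves only by the tool arm_command, never from a script. Its argument "steps" is a list of rows, each an object with "rot": the turn, a rotation vector about the world's x, y, z in degrees, a list of three; "slide": the shift along the world's x, y, z in m, a list of three; "grip": the opening, from 0 (shut) to 1 (fully open). A call has exactly 8 rows; each row shifts and turns the commanded pose from where the row before left it; what a row does not reach is not made up. A row lasts 1/8 s, in which the tool goes at most 62.5 mm and 10.7 degrees, less where a joint would pass 70% of its speed; a pose out of reach is approached as far as the arm can. A call with a gripper value outside its range is refused whole. The fingers move at their own pace and stop on an object; "newtons" is the grip in N (left out, the last holds). Time passes only in rows, so rows that do not move let the fingers close, or fill a call up. It gives the time, the measured TCP pose, the force, the opening and the grip force at its end, in the units of the state.
- sensors.read_state(): the state, without advancing time (a new reading comes with each control period).
- eyes.camera(name): name is "scene" or "top" or "wrist"; returns a dict with "pixels" (400x640x3 uint8, red, green, blue), "intrinsics" (3x3 intrinsics, pixels), "pose" (4x4, takes a point from camera to world coordinates). Camera axes: x right, y down, z forward; pixel columns grow to the right and rows downward; lengths in m; the calibration is good to about 2 mm. The wrist camera is an equidistant fisheye: a pixel r from the principal point sees the ray r / f radians off the axis. A picture is of the moment at which its call begins. There is no depth.
- order.close_job(): hands the job in; it is judged then, once.
Trained networks look in a picture, given as the dict that the camera call returned (one of the last four; its "shot" number tells which), for a name from the list of things; names that differ only in an ending like _2 or _b are one class to them, and where a whole thing is asked for, a point or a joint stands for the part that bears it (a point fixed in the world has none). Each returns a list of dicts, best first, with "conf" (0 to 1); they miss things now and then, are a little off and sometimes report something else, mostly with a low value. They report only what shows in the picture. A call takes as long as a camera call. They do not tell look-alikes from the thing itself.
- eyes.look_for(name, picture): "bbox" ([left, top, right, bottom] in pixels, round what is visible of it).
The state is a dict: "time": time; "joint_positions": joint angles; "joint_vel": joint speeds; "joint_torque": joint torques, N m; "ee_pos": TCP position; "eef_rot": TCP orientation; "ft_force": force on the tool from outside, world axes, zero at the start; "torque": the same for the moment, N m; "width": finger opening in m; "grip_force": force on a finger pad.
Only numpy, scipy, OpenCV 4.12 (cv2) and the standard library are available. Lean on these libraries where they do the work, as an engineer would, in place of code of your own. Each camera call takes 0.05 s, during which the arm holds its last target. There are 200 camera calls.

## Working session

There is one attempt and no reset: what is moved stays moved. The work goes in short steps, Python scripts to look and compute and a tool call to move; the robot and the scene stay as the last step left them, time stands still between calls to the robot, and variables do not carry over. Pictures are saved under pics/ and viewed, at most 10 in all, crops included, and the job is handed in when it is done.

Besides the shell and the picture viewer there is one more tool, called after "Request:" as name(argument=value, ...), one argument or row to a line, values as JSON. arm_command: Moves the arm, as the interface text tells. Its arguments: {"type":"object","properties":{"steps":{"type":"array","items":{"type":"object","properties":{"rot":{"type":"array","items":{"type":"number"}},"slide":{"type":"array","items":{"type":"number"}},"grip":{"type":"number"}}}},"newtons":{"type":"number"}},"required":["steps"]}

```bash
mkdir -p pics; cat > h.py <<'E'
import numpy as np, cv2
from bench import sensors, eyes, order
from scipy.spatial.transform import Rotation as R
def snap(n,f=None):
    p=eyes.camera(n)
    if f: cv2.imwrite('pics/'+f,cv2.cvtColor(p['pixels'],cv2.COLOR_RGB2BGR))
    return p
def ray(p,u,v,fish=False):
    K=np.array(p['intrinsics']);T=np.array(p['pose'])
    a=np.array([(u-K[0,2])/K[0,0],(v-K[1,2])/K[1,1]])
    if fish:
        r=np.linalg.norm(a);d=np.r_[a/max(r,1e-9)*np.sin(r),np.cos(r)]
    else: d=np.r_[a,1]; d/=np.linalg.norm(d)
    return T[:3,3],T[:3,:3]@d
def onz(p,u,v,z,fish=False):
    o,d=ray(p,u,v,fish);return o+d*(z-o[2])/d[2]
def proj(p,X,fish=False):
    K=np.array(p['intrinsics']);T=np.array(p['pose']);c=T[:3,:3].T@(np.asarray(X)-T[:3,3])
    if fish:
        r=np.hypot(c[0],c[1]);t=np.arctan2(r,c[2]);return K[:2,2]+np.array([K[0,0],K[1,1]])*c[:2]/r*t
    return (K@c)[:2]/c[2]
E
python3 - <<'E'
from h import *
np.set_printoptions(precision=4,suppress=True)
P={}
for n in ['scene','top']:
    p=snap(n,n+'0.png');print(n,p['intrinsics'],p['pose'])
    for o in ['cassette','eyelet_box','rail','catch_nub','keeper','bolt_knob','press_head','glue_jar','thread_spool','landing']:
        try:
            print(o,[(np.round(d['bbox']).tolist(),round(d['conf'],2)) for d in eyes.look_for(o,p)[:3]])
        except Exception as e: print(o,e)
print(sensors.read_state())
E
```

```text
scene [[494.9907   0.     320.8011]
 [  0.     494.9907 208.5871]
 [  0.       0.       1.    ]] [[-0.4325  0.5649 -0.7027  1.4239]
 [ 0.9014  0.2519 -0.3522  0.3943]
 [-0.0219 -0.7857 -0.6182  0.9088]
 [ 0.      0.      0.      1.    ]]
cassette [([240.0, 188.0, 267.0, 216.0], 0.97), ([199.0, 186.0, 223.0, 215.0], 0.92), ([225.0, 166.0, 244.0, 190.0], 0.85)]
eyelet_box [([228.0, 223.0, 259.0, 252.0], 0.72)]
rail [([306.0, 203.0, 398.0, 255.0], 0.87)]
catch_nub []
keeper [([312.0, 201.0, 397.0, 253.0], 0.86)]
bolt_knob [([318.0, 205.0, 326.0, 220.0], 0.59)]
press_head [([309.0, 206.0, 467.0, 320.0], 0.84)]
glue_jar [([231.0, 257.0, 263.0, 299.0], 0.78)]
thread_spool [([275.0, 217.0, 295.0, 240.0], 0.88)]
landing [([309.0, 203.0, 396.0, 256.0], 0.91)]
top [[427.5961   0.     315.0217]
 [  0.     427.5961 201.8287]
 [  0.       0.       1.    ]] [[ 0.0239 -0.9807  0.1941  0.2996]
 [-0.9996 -0.0211  0.0163 -0.0524]
 [-0.0118 -0.1944 -0.9808  1.3874]
 [ 0.      0.      0.      1.    ]]
cassette [([381.0, 256.0, 412.0, 288.0], 0.94), ([423.0, 206.0, 452.0, 235.0], 0.88), ([425.0, 249.0, 4
[... 255 characters left out ...]
8.0, 248.0], 0.5), ([261.0, 173.0, 327.0, 234.0], 0.45)]
glue_jar []
thread_spool [([348.0, 206.0, 363.0, 225.0], 0.74)]
landing [([260.0, 174.0, 329.0, 234.0], 0.66)]
{'time': 1.1, 'joint_positions': array([ 1.1694,  0.3322, -0.0647,  1.4601,  0.0216,  1.3499, -0.0885]), 'joint_vel': array([-0.0003,  0.0029, -0.0014, -0.0006, -0.0013, -0.0004, -0.0004]), 'joint_torque': array([  0.0011, -62.3052,   0.0255, -39.0127,  -0.0611,   0.0315,
         0.    ]), 'ee_pos': array([ 0.2312, -0.5807,  0.2226]), 'eef_rot': array([0.9821, 0.1883, 0.    , 0.    ]), 'ft_force': array([-0.1965,  0.6495,  0.1282]), 'torque': array([ 0.0501,  0.0305, -0.0213]), 'grip_force': 0.0, 'width': 0.08696804461120627}
```

```bash
python3 - <<'E'
import cv2,numpy as np
a=cv2.imread('pics/scene0.png')[150:330,180:480];b=cv2.imread('pics/top0.png')[130:330,180:480]
cv2.imwrite('pics/s1.png',cv2.resize(a,None,fx=2.66,fy=2.66,interpolation=3))
cv2.imwrite('pics/t1.png',cv2.resize(b,None,fx=2.66,fy=2.66,interpolation=3))
E
```

```text
(no output)
```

View pics/s1.png

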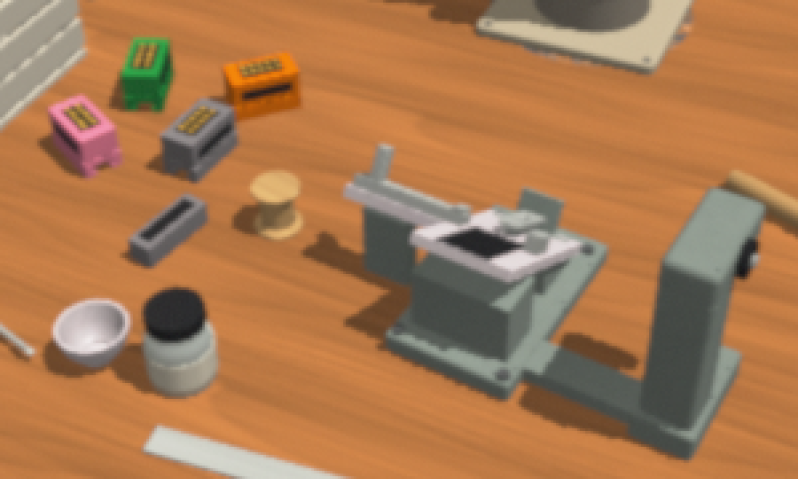

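View pics/t1.png

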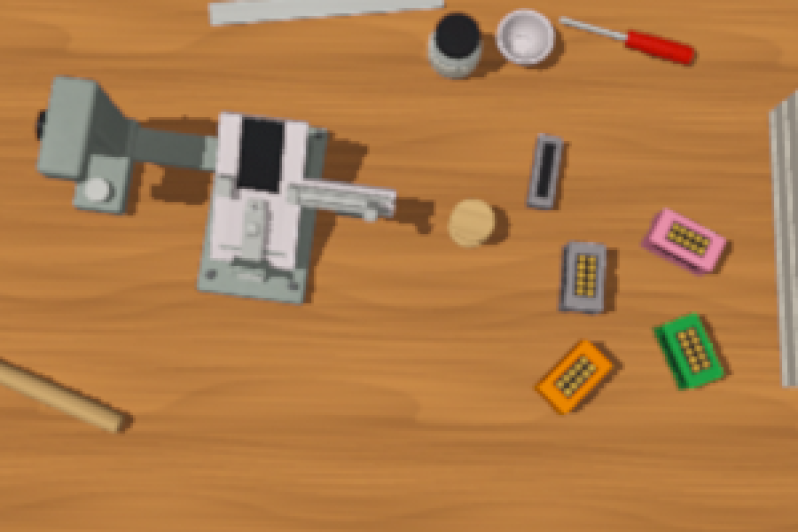

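```bash
cat > m.py <<'E'
from h import *
from scipy.optimize import least_squares
np.set_printoptions(precision=4,suppress=True)
class F(dict):pass
top=dict(intrinsics=[[427.5961,0,315.0217],[0,427.5961,201.8287],[0,0,1]],pose=[[0.0239,-0.9807,0.1941,0.2996],[-0.9996,-0.0211,0.0163,-0.0524],[-0.0118,-0.1944,-0.9808,1.3874],[0,0,0,1]])
scene=dict(intrinsics=[[494.9907,0,320.8011],[0,494.9907,208.5871],[0,0,1]],pose=[[-0.4325,0.5649,-0.7027,1.4239],[0.9014,0.2519,-0.3522,0.3943],[-0.0219,-0.7857,-0.6182,0.9088],[0,0,0,1]])
def img(n): return cv2.imread('pics/%s0.png'%n)
def quad(n,box,thr):
    l,t,r,b=box;im=img(n)[t:b,l:r];g=cv2.resize(im.max(2),None,fx=8,fy=8,interpolation=cv2.INTER_CUBIC)
    m=(g<thr).astype(np.uint8)
    c=max(cv2.findContours(m,0,1)[0],key=cv2.contourArea);h=cv2.convexHull(c)
    for e in np.arange(2,40,1):
        q=cv2.approxPolyDP(h,e,True)[:,0]
        if len(q)<=4:break
    return (q+.5)/8-.5+np.array([l,t]),cv2.contourArea(c)/64
E
python3 - <<'E'
from m import *
for n,p,box in [('top',top,(265,170,292,206)),('scene',scene,(335,230,380,250))]:
    q,a=quad(n,box,75);print(n,q.round(1).tolist(),a)
for n,p,box in [('top',top,(388,218,412,252)),('scene',scene,(238,184,272,219))]:
    l,t,r,b=box;im=cv2.resize(img(n)[t:b,l:r],None,fx=8,fy=8,interpolation=3);hsv=cv2.cvtColor(im,cv2.COLOR_BGR2HSV)
    m=((hsv[...,1]>110)&(hsv[...,2]>110)&(hsv[...,0]>18)&(hsv[...,0]<35)).astype(np.uint8)
    m[:30]=m[-30:]=0;m[:,:30]=m[:,-30:]=0
    pts=cv2.findNonZero(m)[:,0];rc=cv2.minAreaRect(pts)
    c=(np.array(rc[0])+.5)/8-.5+[l,t]
    bx=[onz(p,*((np.array(k)+.5)/8-.5+[l,t]),.052)[:2] for k in cv2.boxPoints(rc)]
    print(n,c,onz(p,*c,.052),np.array(bx).tolist(), [np.linalg.norm(bx[1]-bx[0]),np.linalg.norm(bx[2]-bx[1])])
    for a in (bx[1]-bx[0],bx[2]-bx[1]): print(np.degrees(np.arctan2(a[1],a[0])))
E
```

```text
top [[271.4, 174.1], [285.9, 176.2], [283.4, 201.8], [268.6, 199.7]] 392.1328125
scene [[346.9, 239.6], [358.9, 236.1], [374.6, 242.2], [362.3, 246.2]] 147.1640625
top [400. 233.] [ 0.4701 -0.2986  0.052 ] [[0.4465490611760834, -0.2875886718541091], [0.4933899903794825, -0.2882027570904015], [0.4938692395426765, -0.30974896364813104], [0.4470339516752846, -0.30898939995458014]] [np.float64(0.04684495436346672), np.float64(0.021551535833642336)]
-0.7511054404457095
-88.72578835321548
scene [250.0739 194.1493] [ 0.4727 -0.3123  0.052 ] [[0.4973290065635335, -0.333107342644282], [0.45296724489891915, -0.3543448259925588], [0.4477766424411106, -0.29119522905111106], [0.4917281887433863, -0.27185233883165016]] [np.float64(0.049183295913921656), np.float64(0.06336255951066302)]
-154.41797711666712
94.698882954295
```

```bash
cat >> m.py <<'E'
obs=[(top,(271.4,174.1),(130,26,2)),(top,(285.9,176.2),(130,-26,2)),(top,(283.4,201.8),(43,-26,2)),(top,(268.6,199.7),(43,26,2)),
(scene,(346.9,239.6),(130,-26,2)),(scene,(362.3,246.2),(130,26,2)),(scene,(374.6,242.2),(43,26,2)),(scene,(358.9,236.1),(43,-26,2))]
def TF(v):
    return R.from_euler('z',v[3])*R.from_euler('y',-np.pi/6),np.array(v[:3])
def fit(obs,v0=(.45,.05,.1,0)):
    def f(v):
        r,t=TF(v);return np.ravel([proj(p,r.apply(np.array(X)/1e3)+t)-u for p,u,X in obs])
    s=least_squares(f,v0,loss='soft_l1');return s.x,f(s.x).reshape(-1,2)
def W(v,X):
    r,t=TF(v);return r.apply(np.array(X)/1e3)+t
E
python3 - <<'E'
from m import *
v,r=fit(obs);print(v,np.degrees(v[3]));print(r)
for n,X in dict(land=(85,0,2),keeper=(47.5,37,18),knob=(47.5,-136,46),nub=(0,0,19)).items():
    w=W(v,X);print(n,w,proj(top,w),proj(scene,w))
t=[(n,p) for n,p in (('top',top),('scene',scene))]
for n,p in t:
    im=img(n)
    l,t0=(250,160) if n=='top' else (300,190)
    c=cv2.resize(im[t0:t0+85,l:l+100],None,fx=4,fy=4,interpolation=3)
    for X in [(85,0,2),(47.5,37,18),(47.5,-136,46),(0,0,19),(-38,12,14),(22,12,14),(-38,-12,14),(22,-12,14),(43,26,2),(130,26,2),(130,-26,2),(43,-26,2),(-41,22,34),(-41,-22,34)]:
        u=(proj(p,W(v,X))-[l,t0]+.5)*4-.5;cv2.circle(c,tuple(u.astype(int)),2,(0,0,255),-1)
    cv2.imwrite('pics/o_%s.png'%n,c)
a=cv2.imread('pics/o_top.png');b=cv2.imread('pics/o_scene.png');cv2.imwrite('pics/o.png',np.hstack([a,b]))
E
```

```text
[ 0.5191  0.0919  0.0675 -0.1193] -6.834044213455197
[[-0.5985 -0.8537]
 [ 1.8333 -0.6341]
 [ 1.6075  0.7199]
 [-0.1585  0.5082]
 [-3.0724 -0.1642]
 [ 1.0857  1.0332]
 [ 2.9971  0.2258]
 [ 0.0877 -0.9024]]
land [0.5912 0.0833 0.1118] [277.9319 188.4943] [361.3479 240.887 ]
keeper [0.5554 0.1249 0.1069] [264.0557 199.9724] [382.7529 238.0898]
knob [ 0.5209 -0.0453  0.1311] [319.3699 210.8874] [325.2273 204.766 ]
nub [0.5097 0.0931 0.084 ] [274.5722 216.1624] [376.633  230.5011]
```

View pics/o.png

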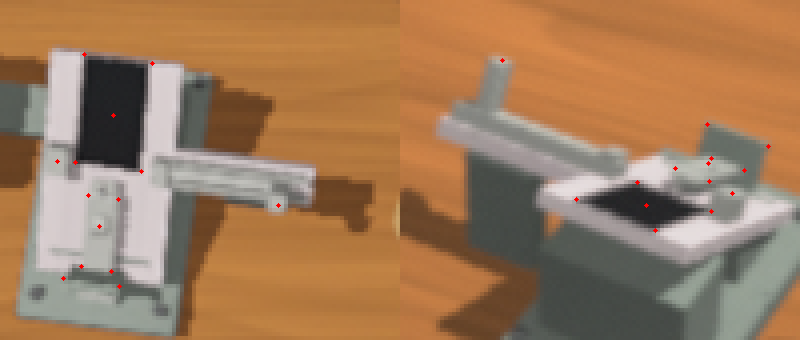

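The dark strip at top (277,188) and the knob at (319,211) line up with my rail model to about 3 mm, with the nub and stop also close.

Candidates in the top picture:
- grey block with brass rivets, (400,234): this is the cassette
- orange (397,272), pink (437,220) and green (439,262) look-alikes
- eyelet box, low and narrow with no rivets, (385,195)

I choose the grey one and will check it close with the wrist camera.

Request:
arm_command(
  steps=[
    {"slide": [0.035,0.047,0.012],"rot": [0,0,-4],"grip": 1},
    {"slide": [0.035,0.047,0.012],"rot": [0,0,-4],"grip": 1},
    {"slide": [0.035,0.047,0.012],"rot": [0,0,-4],"grip": 1},
    {"slide": [0.035,0.047,0.012],"rot": [0,0,-4],"grip": 1},
    {"slide": [0.035,0.047,0.012],"rot": [0,0,-4],"grip": 1},
    {"slide": [0.035,0.047,0],"rot": [0,0,-3],"grip": 1},
    {"grip": 1},
    {"grip": 1},
  ],
)

```text
schema error: expected keys rot, slide, grip
```

```bash
python3 - <<'E'
from m import *
import pickle
p=snap('wrist','w0.png');pickle.dump(p,open('w0.pkl','wb'))
print(p['intrinsics'],p['pose']);s=sensors.read_state();print(s['time'],s['ee_pos'],s['eef_rot'])
u=proj(p,(.470,-.299,.052),True);print(u)
for o in ['cassette','eyelet_box']: print(o,[(np.round(d['bbox']).tolist(),round(d['conf'],2)) for d in eyes.look_for(o,p)[:4]])
im=cv2.imread('pics/w0.png');x,y=u.astype(int);l,t=max(0,x-100),max(0,y-75);print(l,t)
cv2.imwrite('pics/w0c.png',cv2.resize(im[t:t+150,l:l+200],None,fx=4,fy=4,interpolation=3))
E
```

```text
[[309.7069   0.     320.6807]
 [  0.     309.7069 199.7822]
 [  0.       0.       1.    ]] [[ 0.3699 -0.8966 -0.2434  0.2996]
 [-0.9291 -0.3567 -0.0979 -0.5549]
 [ 0.001   0.2623 -0.965   0.3862]
 [ 0.      0.      0.      1.    ]]
1.15 [ 0.2312 -0.5807  0.2226] [0.9821 0.1883 0.     0.    ]
[180.1898 -66.4353]
cassette [([220.0, 0.0, 267.0, 50.0], 0.85), ([112.0, 0.0, 181.0, 46.0], 0.62)]
eyelet_box []
80 0
```

View pics/w0c.png

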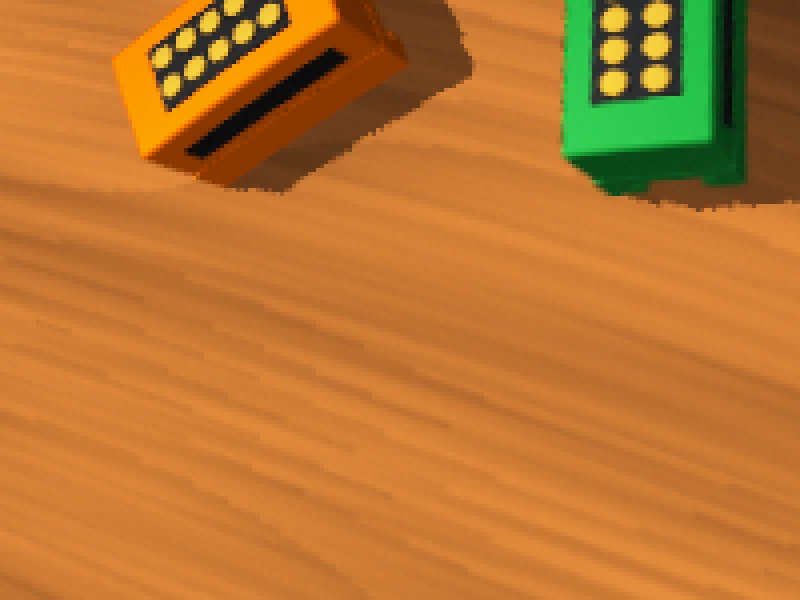

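The move was refused because every row needs all three keys. The wrist picture shows only the orange block at about (135,20) and the green one at about (245,25); the grey one isn't in view yet. I'm resending the move.

Request:
arm_command(
  steps=[
    {"slide": [0.035,0.047,0.012],"rot": [0,0,-4],"grip": 1},
    {"slide": [0.035,0.047,0.012],"rot": [0,0,-4],"grip": 1},
    {"slide": [0.035,0.047,0.012],"rot": [0,0,-4],"grip": 1},
    {"slide": [0.035,0.047,0.012],"rot": [0,0,-4],"grip": 1},
    {"slide": [0.035,0.047,0.012],"rot": [0,0,-4],"grip": 1},
    {"slide": [0.035,0.047,0],"rot": [0,0,-3],"grip": 1},
    {"slide": [0,0,0],"rot": [0,0,0],"grip": 1},
    {"slide": [0,0,0],"rot": [0,0,0],"grip": 1},
  ],
)

```text
time: 2.25
ee_pos: [0.4408, -0.2991, 0.2825]
eef_rot: [1.0, -0.011, -0.0, 0.0]
ft_force: [-0.8, -0.5, 0.1]
width: 0.0873
grip_force: 0.0
```

```bash
cat > look.py <<'E'
from m import *
import pickle,sys
def wl(name,c,w=100,h=75,f=4):
    p=snap('wrist',name+'.png');pickle.dump(p,open(name+'.pkl','wb'))
    s=sensors.read_state();print(s['time'],s['ee_pos'],s['eef_rot'])
    u=proj(p,c,True);im=cv2.imread('pics/%s.png'%name);x,y=u.astype(int);l=int(np.clip(x-w,0,640-2*w));t=int(np.clip(y-h,0,400-2*h));print(u,'crop',l,t)
    cv2.imwrite('pics/%sc.png'%name,cv2.resize(im[t:t+2*h,l:l+2*w],None,fx=f,fy=f,interpolation=3));return p
E
python3 - <<'E'
from look import *
wl('w1',(.470,-.299,.052))
E
```

```text
2.3 [ 0.4404 -0.2998  0.2825] [ 0.9999 -0.0119 -0.0002  0.0002]
[319.2191 152.3644] crop 219 77
```

View pics/w1c.png

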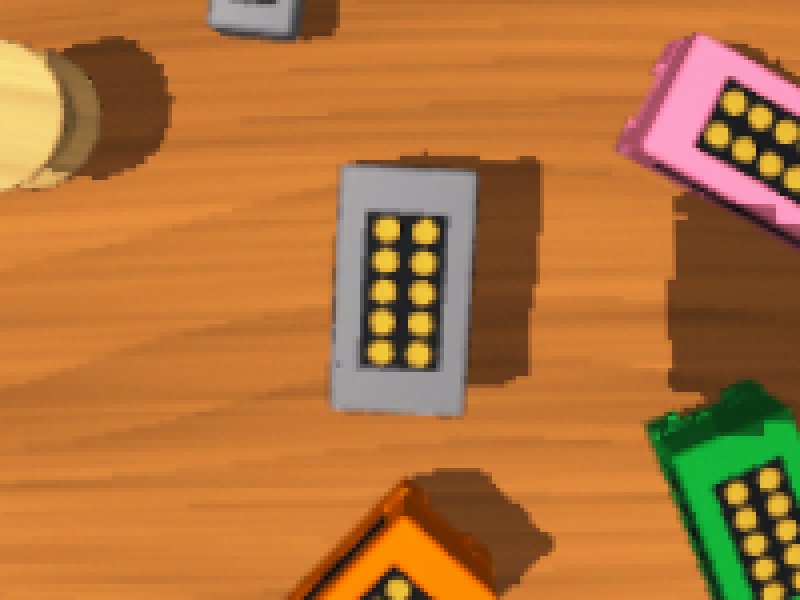

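The close crop shows the grey cassette with brass rivets, top-face corners at about (343,165), (478,170), (464,415) and (331,410) in the crop. The pink, orange and green blocks stand round it and the eyelet box is above.

```bash
python3 - <<'E'
from m import *
import pickle
p=pickle.load(open('w1.pkl','rb'))
q=[((a+.5)/4-.5+219,(b+.5)/4-.5+77) for a,b in [(343,165),(478,170),(464,415),(331,410)]]
w=np.array([onz(p,*k,.052,True) for k in q]);print(w,w.mean(0))
for i in range(4):
    d=w[(i+1)%4]-w[i];print(np.linalg.norm(d),np.degrees(np.arctan2(d[1],d[0])))
T=np.array(p['pose']);print(T)
E
```

```text
[[ 0.5146 -0.2813  0.052 ]
 [ 0.5121 -0.3238  0.052 ]
 [ 0.433  -0.3182  0.052 ]
 [ 0.4356 -0.275   0.052 ]] [ 0.4738 -0.2996  0.052 ]
0.04253358288719995 -93.40228756737076
0.07925511749596274 175.93623062976175
0.043227828105091716 86.4915304530879
0.07918607646346454 -4.566685046913038
[[-0.0222 -0.9647 -0.2623  0.5144]
 [-0.9998  0.0218  0.0047 -0.3014]
 [ 0.0011  0.2623 -0.965   0.4462]
 [ 0.      0.      0.      1.    ]]
```

Request:
arm_command(
  steps=[
    {"slide": [0.017,0,-0.03],"rot": [0,0,-1.5],"grip": 1},
    {"slide": [0.016,0,-0.055],"rot": [0,0,-1],"grip": 1},
    {"slide": [0,0,-0.055],"rot": [0,0,0],"grip": 1},
    {"slide": [0,0,-0.055],"rot": [0,0,0],"grip": 1},
    {"slide": [0,0,-0.045],"rot": [0,0,0],"grip": 1},
    {"slide": [0,0,-0.0185],"rot": [0,0,0],"grip": 1},
    {"slide": [0,0,0],"rot": [0,0,0],"grip": 1},
    {"slide": [0,0,0],"rot": [0,0,0],"grip": 0.35},
  ],
  newtons=45,
)

```text
time: 3.3
ee_pos: [0.4752, -0.2997, 0.026]
eef_rot: [0.999, -0.033, 0.001, 0.001]
ft_force: [0.6, 1.4, 1.0]
width: 0.0825
grip_force: 0.0
```

Request:
arm_command(
  steps=[
    {"slide": [0,0,0],"rot": [0,0,0],"grip": 0.35},
    {"slide": [0,0,0],"rot": [0,0,0],"grip": 0.35},
    {"slide": [0,0,0],"rot": [0,0,0],"grip": 0.35},
    {"slide": [0,0,0],"rot": [0,0,0],"grip": 0.35},
    {"slide": [0,0,0.03],"rot": [0,0,0],"grip": 0.35},
    {"slide": [0,0,0.05],"rot": [0,0,0],"grip": 0.35},
    {"slide": [0,0,0.05],"rot": [0,0,0],"grip": 0.35},
    {"slide": [0,0,0.05],"rot": [0,0,0],"grip": 0.35},
  ],
  newtons=45,
)

```text
time: 4.3
ee_pos: [0.4736, -0.2984, 0.2052]
eef_rot: [0.999, -0.033, -0.0, -0.0]
ft_force: [0.5, -0.9, -3.3]
width: 0.0437
grip_force: 45.0
```

Request:
arm_command(
  steps=[
    {"slide": [0,0.03,0.03],"rot": [0,0,-1],"grip": 0.35},
    {"slide": [-0.01,0.055,0.02],"rot": [0,0,-1],"grip": 0.35},
    {"slide": [-0.01,0.055,0.02],"rot": [0,0,-1],"grip": 0.35},
    {"slide": [-0.01,0.06,0.015],"rot": [0,0,0],"grip": 0.35},
    {"slide": [-0.01,0.06,0.015],"rot": [0,0,0],"grip": 0.35},
    {"slide": [-0.01,0.06,0.015],"rot": [0,0,0],"grip": 0.35},
    {"slide": [-0.005,0.055,0.015],"rot": [0,0,0],"grip": 0.35},
    {"slide": [0,0.013,0.005],"rot": [0,0,0],"grip": 0.35},
  ],
)

```text
time: 5.3
ee_pos: [0.4184, 0.0927, 0.3398]
eef_rot: [0.998, -0.056, 0.001, 0.0]
ft_force: [0.5, -1.1, -4.1]
width: 0.0436
grip_force: 45.0
```

Request:
arm_command(
  steps=[
    {"slide": [0,0,0],"rot": [0,0,0],"grip": 0.35},
    {"slide": [0,0,0],"rot": [0,0,0],"grip": 0.35},
    {"slide": [0,0,0],"rot": [0,0,0],"grip": 0.35},
    {"slide": [0,0,0],"rot": [0,0,0],"grip": 0.35},
    {"slide": [0,0,0],"rot": [0,0,0],"grip": 0.35},
    {"slide": [0,0,0],"rot": [0,0,0],"grip": 0.35},
    {"slide": [0,0,0],"rot": [0,0,0],"grip": 0.35},
    {"slide": [0,0,0],"rot": [0,0,0],"grip": 0.35},
  ],
)

```text
time: 6.3
ee_pos: [0.4192, 0.0889, 0.339]
eef_rot: [0.998, -0.059, 0.0, 0.0]
ft_force: [0.2, 0.1, -3.1]
width: 0.0437
grip_force: 45.0
```

```bash
python3 - <<'E'
from look import *
p=wl('w2',(.53,.09,.08),130,97,3)
v=fit(obs)[0]
for X in [(85,0,2),(130,26,2),(43,-26,2),(47.5,-136,46)]: print(X,proj(p,W(v,X),True))
E
```

```text
6.35 [0.4192 0.0889 0.339 ] [ 0.9982 -0.0592  0.      0.    ]
[309.4882  91.2407] crop 179 0
(85, 0, 2) [308.1724  41.8308]
(130, 26, 2) [285.8751   8.305 ]
(43, -26, 2) [328.6188  71.8771]
(47.5, -136, 46) [419.4172  85.7363]
```

View pics/w2c.png

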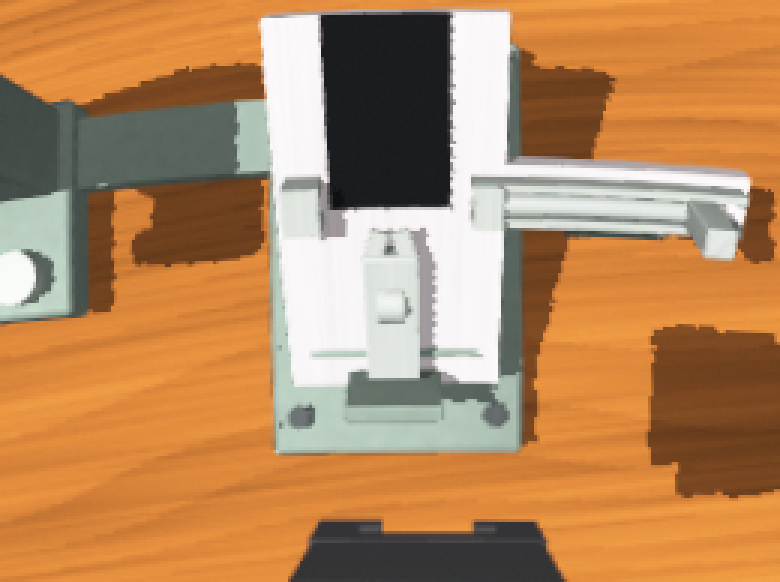

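The wrist view shows strip corners at about (320,14), (450,12), (450,206) and (330,208) in the crop. The rail head lies between columns 365 and 419, the nub is at (391,305), and the bed edges and knob are clear.

```bash
cat > fit2.py <<'E'
from m import *
import pickle
p=pickle.load(open('w2.pkl','rb'))
def U(a,b): return ((a+.5)/3-.5+179,(b+.5)/3-.5)
pl=[((320,14),2,130,26),((450,12),2,130,-26),((450,206),2,43,-26),((330,208),2,43,26),
 ((262,18),0,None,50),((295,385),0,None,50),((510,14),0,None,-50),((500,380),0,None,-50),
 ((363,258),14,22,12),((418,258),14,22,-12),((368,372),14,None,12),((420,372),14,None,-12)]
def res(v):
    r,t=TF(v);out=[]
    for (a,b),z,x,y in pl:
        o,d=ray(p,*U(a,b),True);o=r.inv().apply(o-t)*1e3;d=r.inv().apply(d)
        q=o+d*(z-o[2])/d[2]
        out.append((0 if x is None else q[0]-x, q[1]-y))
    return np.array(out)
good=[obs[i] for i in (0,1,2,4,5,7)]+[(scene,(324.9,204.7),(47.5,-136,46)),(top,(319.3,210.1),(47.5,-136,46))]
def img_res(v): return np.array([proj(c,W(v,X))-u for c,u,X in good])
def tot(v): return np.r_[res(v).ravel(),(img_res(v)*1.0).ravel()]
s=least_squares(tot,(.519,.092,.0675,-.12),loss='soft_l1');v=s.x
s1=least_squares(lambda v:res(v).ravel(),v,loss='soft_l1')
E
python3 - <<'E'
from fit2 import *
print(v,s1.x);print(res(v));print(img_res(v))
o,d=ray(p,*U(391,305),True);r,t=TF(v);o=r.inv().apply(o-t)*1e3;d=r.inv().apply(d);print('nub',o+d*(18-o[2])/d[2])
E
```

```text
[ 0.5233  0.091   0.0704 -0.11  ] [ 0.5241  0.0909  0.0684 -0.1086]
[[ 0.3036 -0.2371]
 [-0.1963  0.3922]
 [-0.139   0.0755]
 [-0.0287  0.1272]
 [ 0.     -0.6064]
 [ 0.     -0.5478]
 [ 0.      0.4698]
 [ 0.     -1.0276]
 [ 1.3913 -0.0921]
 [ 0.9302  0.1157]
 [ 0.      0.1579]
 [ 0.     -0.1304]]
[[-0.6972 -2.4003]
 [ 1.7852 -2.3319]
 [ 1.7789 -0.8717]
 [-3.804   0.1045]
 [ 0.5262  1.2191]
 [-0.7827 -0.7622]
 [-0.9104  0.2783]
 [ 0.4031 -1.1754]]
nub [ 1.8382  0.2498 18.    ]
```

```bash
cat > tgt.py <<'E'
from fit2 import *
v=np.r_[s1.x[:2],.069,s1.x[3]]
r,t=TF(v);RT=r*R.from_matrix(np.diag([1.,-1,-1]))
def tcp(x,y,z,h=24): return t+r.apply(np.array([x,y,z+h])/1e3)
def now(h=24):
    s=sensors.read_state();q=r.inv().apply(s['ee_pos']-t)*1e3-[0,0,h]
    e=(RT*R.from_quat(s['eef_rot']).inv()).as_rotvec(degrees=True)
    print('rail pos',q,'rot todo',e,'t',s['time'],'F rail',r.inv().apply(s['ft_force']),'w',s['width'],s['ee_pos']);return s
E
python3 - <<'E'
from tgt import *
s=now()
for X in [(90,0,45),(90,0,5)]: print(X,tcp(*X),tcp(*X)-s['ee_pos'])
print('axes',r.as_matrix())
E
```

```text
rail pos [ 44.9267 -13.3797 261.8098] rot todo [ -3.3959 -29.8052   0.5588] t 6.35 F rail [-0.6641  0.6338 -3.1486] w 0.043837304416939345 [0.4192 0.0889 0.339 ]
(90, 0, 45) [0.5672 0.0862 0.1738] [ 0.148  -0.0027 -0.1652]
(90, 0, 5) [0.5871 0.084  0.1391] [ 0.1679 -0.0048 -0.1999]
axes [[ 0.8609  0.1084 -0.4971]
 [-0.0939  0.9941  0.0542]
 [ 0.5     0.      0.866 ]]
```

Request:
arm_command(
  steps=[
    {"slide": [0.03,0,0],"rot": [-0.85,-7.45,0.14],"grip": 0.35},
    {"slide": [0.04,-0.001,0],"rot": [-0.85,-7.45,0.14],"grip": 0.35},
    {"slide": [0.04,-0.001,-0.02],"rot": [-0.85,-7.45,0.14],"grip": 0.35},
    {"slide": [0.02,-0.001,-0.04],"rot": [-0.85,-7.45,0.14],"grip": 0.35},
    {"slide": [0.018,0,-0.04],"rot": [0,0,0],"grip": 0.35},
    {"slide": [0,0,-0.04],"rot": [0,0,0],"grip": 0.35},
    {"slide": [0,0,-0.025],"rot": [0,0,0],"grip": 0.35},
    {"slide": [0,0,0],"rot": [0,0,0],"grip": 0.35},
  ],
)

```text
time: 7.35
ee_pos: [0.5658, 0.0855, 0.1718]
eef_rot: [0.965, -0.052, 0.256, 0.014]
ft_force: [0.3, -0.6, -2.5]
width: 0.0435
grip_force: 45.0
```

```bash
python3 - <<'E'
from tgt import *
p=snap('wrist','w3.png');import pickle;pickle.dump(p,open('w3.pkl','wb'))
snap('scene','sc3.png')
s=now()
print(tcp(90,0,5)-s['ee_pos'])
E
```

```text
rail pos [90.9342 -0.1051 45.8071] rot todo [-0.0156  0.0271 -0.0002] t 7.45 F rail [-0.6967  0.7369 -1.9202] w 0.04366222663994778 [0.5676 0.0861 0.1749]
[ 0.0195 -0.002  -0.0358]
```

Request:
arm_command(
  steps=[
    {"slide": [0.006,-0.0006,-0.011],"rot": [0,0,0],"grip": 0.35},
    {"slide": [0.006,-0.0006,-0.011],"rot": [0,0,0],"grip": 0.35},
    {"slide": [0.005,-0.0005,-0.008],"rot": [0,0,0],"grip": 0.35},
    {"slide": [0.0025,-0.0003,-0.0055],"rot": [0,0,0],"grip": 0.35},
    {"slide": [0,0,0],"rot": [0,0,0],"grip": 0.35},
    {"slide": [0,0,0],"rot": [0,0,0],"grip": 0.35},
    {"slide": [0,0,0],"rot": [0,0,0],"grip": 0.35},
    {"slide": [0,0,0],"rot": [0,0,0],"grip": 0.35},
  ],
)

```text
time: 8.45
ee_pos: [0.5871, 0.0839, 0.1391]
eef_rot: [0.964, -0.052, 0.259, 0.014]
ft_force: [-3.5, -0.1, 3.7]
width: 0.0434
grip_force: 45.0
```

```bash
python3 - <<'E'
from tgt import *
s=now()
p=wl=snap('wrist','w4.png')
im=cv2.imread('pics/w4.png');cv2.imwrite('pics/w4c.png',cv2.resize(im[130:400,180:480],None,fx=2.2,fy=2.2,interpolation=3))
sc=snap('scene','s4.png');im=cv2.imread('pics/s4.png');cv2.imwrite('pics/s4c.png',cv2.resize(im[170:270,300:420],None,fx=5,fy=5,interpolation=3))
E
```

```text
rail pos [89.9567 -0.1377  5.0456] rot todo [0.0143 0.052  0.004 ] t 8.45 F rail [-1.1361 -0.4881  4.9272] w 0.0434444325431254 [0.5871 0.0839 0.1391]
```

View pics/s4c.png

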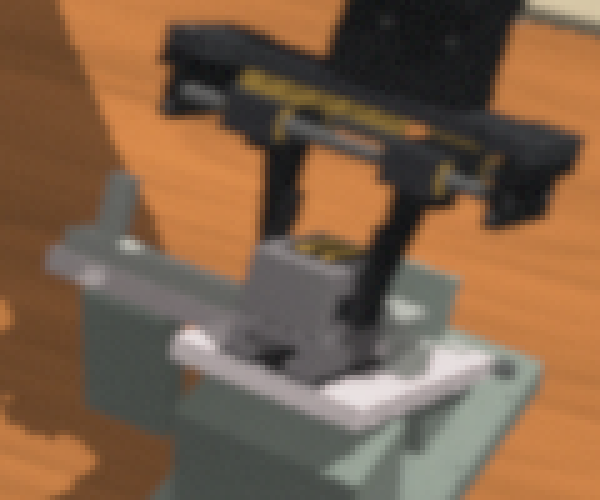

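The scene picture shows the cassette at about (310,310) in the crop, lying squarely on the strip between the fingers. The force of roughly 7 N confirms contact, so I'll slide it down.

Request:
arm_command(
  steps=[
    {"slide": [-0.0034,0.0004,-0.002],"rot": [0,0,0],"grip": 0.35},
    {"slide": [-0.0034,0.0004,-0.002],"rot": [0,0,0],"grip": 0.35},
    {"slide": [-0.0034,0.0004,-0.002],"rot": [0,0,0],"grip": 0.35},
    {"slide": [-0.0035,0.0004,-0.002],"rot": [0,0,0],"grip": 0.35},
    {"slide": [-0.0035,0.0004,-0.002],"rot": [0,0,0],"grip": 0.35},
    {"slide": [-0.0034,0.0003,-0.002],"rot": [0,0,0],"grip": 0.35},
    {"slide": [-0.0034,0.0004,-0.002],"rot": [0,0,0],"grip": 0.35},
    {"slide": [0,0,0],"rot": [0,0,0],"grip": 0.35},
  ],
)

```text
time: 9.55
ee_pos: [0.5632, 0.087, 0.1252]
eef_rot: [0.964, -0.052, 0.259, 0.014]
ft_force: [-2.6, 0.8, 7.0]
width: 0.0437
grip_force: 45.0
```

```bash
python3 -c "
from tgt import *
now()"
```

```text
rail pos [62.1532  0.3694  5.0162] rot todo [-0.0102  0.1015 -0.0353] t 9.55 F rail [1.1791 0.5472 7.4584] w 0.04365120183577719 [0.5632 0.087  0.1252]
```

Request:
arm_command(
  steps=[
    {"slide": [-0.0052,0.0005,-0.003],"rot": [0,0,0],"grip": 0.35},
    {"slide": [-0.0052,0.0005,-0.003],"rot": [0,0,0],"grip": 0.35},
    {"slide": [-0.0052,0.0005,-0.003],"rot": [0,0,0],"grip": 0.35},
    {"slide": [-0.0052,0.0005,-0.003],"rot": [0,0,0],"grip": 0.35},
    {"slide": [-0.0052,0.0005,-0.003],"rot": [0,0,0],"grip": 0.35},
    {"slide": [-0.0052,0.0005,-0.003],"rot": [0,0,0],"grip": 0.35},
    {"slide": [-0.0052,0.0005,-0.003],"rot": [0,0,0],"grip": 0.35},
    {"slide": [0,0,0],"rot": [0,0,0],"grip": 0.35},
  ],
  newtons=55,
)

```text
time: 10.55
ee_pos: [0.5258, 0.0904, 0.1034]
eef_rot: [0.965, -0.052, 0.258, 0.014]
ft_force: [-5.8, 0.8, 10.6]
width: 0.0437
grip_force: 55.0
```

```bash
python3 -c "
from tgt import *
now()"
```

```text
rail pos [18.6942 -0.3356  4.9028] rot todo [ 0.0268 -0.0094 -0.0269] t 10.55 F rail [ 0.2366  0.1948 12.0657] w 0.043734825378113 [0.5258 0.0904 0.1034]
```

Request:
arm_command(
  steps=[
    {"slide": [-0.0036,0.0004,-0.0016],"rot": [0,0,0],"grip": 0.35},
    {"slide": [-0.0034,0.0004,-0.002],"rot": [0,0,0],"grip": 0.35},
    {"slide": [-0.0026,0.0003,-0.0015],"rot": [0,0,0],"grip": 0.35},
    {"slide": [-0.0026,0.0003,-0.0015],"rot": [0,0,0],"grip": 0.35},
    {"slide": [-0.0017,0.0002,-0.001],"rot": [0,0,0],"grip": 0.35},
    {"slide": [-0.0009,0.0001,-0.0005],"rot": [0,0,0],"grip": 0.35},
    {"slide": [0,0,0],"rot": [0,0,0],"grip": 0.35},
    {"slide": [0,0,0],"rot": [0,0,0],"grip": 0.35},
  ],
)

```text
time: 11.55
ee_pos: [0.5111, 0.092, 0.095]
eef_rot: [0.965, -0.052, 0.258, 0.014]
ft_force: [-1.7, 5.6, -1.6]
width: 0.0434
grip_force: 55.0
```

```bash
python3 -c "
from tgt import *
now()"
```

```text
rail pos [ 1.7651 -0.3515  4.9826] rot todo [-0.0014 -0.0514 -0.0177] t 11.55 F rail [-2.7668  5.3374 -0.2889] w 0.043433381444484886 [0.5111 0.092  0.095 ]
```

Request:
arm_command(
  steps=[
    {"slide": [-0.0008,0.0004,-0.0005],"rot": [0,0,0],"grip": 0.35},
    {"slide": [-0.0009,0.0002,-0.0005],"rot": [0,0,0],"grip": 0.35},
    {"slide": [-0.0009,0.0001,-0.0005],"rot": [0,0,0],"grip": 0.35},
    {"slide": [0,0,0],"rot": [0,0,0],"grip": 0.35},
    {"slide": [0,0,0],"rot": [0,0,0],"grip": 0.35},
    {"slide": [0,0,0],"rot": [0,0,0],"grip": 0.35},
    {"slide": [0,0,0],"rot": [0,0,0],"grip": 0.35},
    {"slide": [0,0,0],"rot": [0,0,0],"grip": 0.35},
  ],
)

```text
time: 12.55
ee_pos: [0.5088, 0.0923, 0.0938]
eef_rot: [0.965, -0.053, 0.258, 0.014]
ft_force: [-0.3, 2.3, -1.3]
width: 0.0437
grip_force: 55.0
```

```bash
python3 -c "
from tgt import *
now()"
```

```text
rail pos [-0.8467 -0.2281  5.1147] rot todo [ 0.0111 -0.0178  0.014 ] t 12.55 F rail [-1.1505  2.286  -0.8773] w 0.04367556473061013 [0.5088 0.0923 0.0938]
```

Request:
arm_command(
  steps=[
    {"slide": [-0.0009,0.0001,-0.0005],"rot": [0,0,0],"grip": 0.35},
    {"slide": [-0.0009,0.0001,-0.0005],"rot": [0,0,0],"grip": 0.35},
    {"slide": [-0.0009,0.0001,-0.0005],"rot": [0,0,0],"grip": 0.35},
    {"slide": [0,0,0],"rot": [0,0,0],"grip": 0.35},
    {"slide": [0,0,0],"rot": [0,0,0],"grip": 0.35},
    {"slide": [0,0,0],"rot": [0,0,0],"grip": 0.35},
    {"slide": [0,0,0],"rot": [0,0,0],"grip": 0.35},
    {"slide": [0,0,0],"rot": [0,0,0],"grip": 0.35},
  ],
)

```text
time: 13.55
ee_pos: [0.5077, 0.0925, 0.0936]
eef_rot: [0.964, -0.053, 0.26, 0.014]
ft_force: [9.5, -1.3, -3.2]
width: 0.0436
grip_force: 55.0
```

```bash
python3 -c "
from tgt import *
now()"
```

```text
rail pos [-1.8886 -0.2093  5.5307] rot todo [-0.0161  0.1636  0.0266] t 13.55 F rail [ 6.7163 -0.2166 -7.5702] w 0.04359929586135471 [0.5077 0.0925 0.0936]
```

Request:
arm_command(
  steps=[
    {"slide": [-0.0007,0.0001,-0.0009],"rot": [0,0,0],"grip": 0.35},
    {"slide": [-0.0009,0.0001,-0.0005],"rot": [0,0,0],"grip": 0.35},
    {"slide": [-0.0009,0.0001,-0.0005],"rot": [0,0,0],"grip": 0.35},
    {"slide": [0,0,0],"rot": [0,0,0],"grip": 0.35},
    {"slide": [0,0,0],"rot": [0,0,0],"grip": 0.35},
    {"slide": [0,0,0],"rot": [0,0,0],"grip": 0.35},
    {"slide": [0,0,0],"rot": [0,0,0],"grip": 0.35},
    {"slide": [0,0,0],"rot": [0,0,0],"grip": 0.35},
  ],
)

```text
time: 14.55
ee_pos: [0.5075, 0.0926, 0.0938]
eef_rot: [0.964, -0.053, 0.262, 0.014]
ft_force: [18.0, -4.3, 0.3]
width: 0.0436
grip_force: 55.0
```

```bash
python3 -c "
from tgt import *
now()"
```

```text
rail pos [-1.979  -0.1186  5.7791] rot todo [-0.0347  0.4229  0.0385] t 14.55 F rail [15.9954 -2.3141 -8.9279] w 0.043592467735218986 [0.5075 0.0926 0.0938]
```

Request:
arm_command(
  steps=[
    {"slide": [-0.0009,0.0002,-0.0007],"rot": [0,0,0],"grip": 0.35},
    {"slide": [-0.0009,0.0002,-0.0007],"rot": [0,0,0],"grip": 0.35},
    {"slide": [-0.0009,0.0001,-0.0005],"rot": [0,0,0],"grip": 0.35},
    {"slide": [-0.0009,0.0001,-0.0005],"rot": [0,0,0],"grip": 0.35},
    {"slide": [0,0,0],"rot": [0,0,0],"grip": 0.35},
    {"slide": [0,0,0],"rot": [0,0,0],"grip": 0.35},
    {"slide": [0,0,0],"rot": [0,0,0],"grip": 0.35},
    {"slide": [0,0,0],"rot": [0,0,0],"grip": 0.35},
  ],
)

```text
time: 15.55
ee_pos: [0.5073, 0.0927, 0.0939]
eef_rot: [0.963, -0.053, 0.265, 0.013]
ft_force: [45.0, -8.8, -10.2]
width: 0.043
grip_force: 55.0
```

```bash
python3 -c "
from tgt import *
now()"
```

```text
rail pos [-2.1465 -0.0613  5.9677] rot todo [-0.1179  0.7655  0.0856] t 15.55 F rail [ 34.455  -3.863 -31.697] w 0.04304623305209619 [0.5073 0.0927 0.0939]
```

Request:
arm_command(
  steps=[
    {"slide": [0.0026,-0.0003,0.0017],"rot": [0,0,0],"grip": 0.35},
    {"slide": [0.0024,-0.0003,0.0017],"rot": [0,0,0],"grip": 0.35},
    {"slide": [0,0,0],"rot": [0,0,0],"grip": 0.35},
    {"slide": [0,0,0],"rot": [0,0,0],"grip": 0.35},
    {"slide": [0,0,0],"rot": [0,0,0],"grip": 0.35},
    {"slide": [0,0,0],"rot": [0,0,0],"grip": 0.35},
    {"slide": [0,0,0],"rot": [0,0,0],"grip": 0.35},
    {"slide": [0,0,0],"rot": [0,0,0],"grip": 0.35},
  ],
)

```text
time: 16.55
ee_pos: [0.5077, 0.0925, 0.0937]
eef_rot: [0.964, -0.053, 0.261, 0.014]
ft_force: [12.0, -3.1, 1.2]
width: 0.0436
grip_force: 55.0
```

```bash
python3 -c "
from tgt import *
now()"
```

```text
rail pos [-1.9209 -0.1464  5.6361] rot todo [-0.0062  0.2789  0.0395] t 16.55 F rail [11.2204 -1.8036 -5.1062] w 0.04361579564124329 [0.5077 0.0925 0.0937]
```

Request:
arm_command(
  steps=[
    {"slide": [0,0,0],"rot": [0,0,0],"grip": 0.9},
    {"slide": [0,0,0],"rot": [0,0,0],"grip": 0.9},
    {"slide": [0,0,0],"rot": [0,0,0],"grip": 0.9},
    {"slide": [0,0,0],"rot": [0,0,0],"grip": 0.9},
    {"slide": [-0.0125,0.0014,0.0217],"rot": [0,0,0],"grip": 0.9},
    {"slide": [-0.025,0.0027,0.0433],"rot": [0,0,0],"grip": 0.9},
    {"slide": [-0.02,0.0022,0.035],"rot": [0,0,0],"grip": 0.9},
    {"slide": [0,0,0],"rot": [0,0,0],"grip": 0.9},
  ],
)

```text
time: 17.55
ee_pos: [0.4482, 0.1002, 0.1947]
eef_rot: [0.964, -0.052, 0.261, 0.014]
ft_force: [0.7, -0.8, -0.8]
width: 0.0783
grip_force: 0.0
```

```bash
python3 - <<'E'
from tgt import *
import pickle
now()
p=snap('wrist','w5.png');pickle.dump(p,open('w5.pkl','wb'))
for X in [(0,0,54),(47.5,-136,46),(47.5,37,18),(85,0,2)]: print(X,proj(p,W(v,X),True))
im=cv2.imread('pics/w5.png');cv2.imwrite('pics/w5c.png',cv2.resize(im[60:360,150:550],None,fx=2,fy=2,interpolation=3))
E
```

```text
rail pos [ -3.3127   1.0312 123.0587] rot todo [ 0.0176  0.3302 -0.0581] t 17.55 F rail [ 0.2667 -0.7131 -1.0257] w 0.07826043782049301 [0.4482 0.1002 0.1947]
(0, 0, 54) [321.1355 201.9755]
(47.5, -136, 46) [468.6894 149.9567]
(47.5, 37, 18) [282.0112 143.3846]
(85, 0, 2) [321.1871 104.2518]
```

View pics/w5c.png

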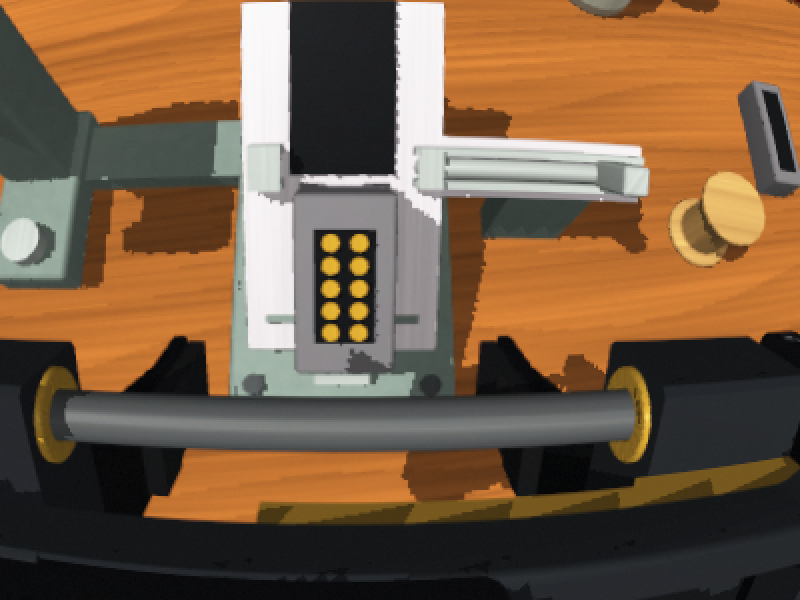

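The picture shows the cassette at about (345,283) in the crop, in line on the rail and against the end stop. The knob top is at (637,181), matching the prediction.

```bash
python3 - <<'E'
from tgt import *
p=pickle.load(open('w5.pkl','rb'))
def q(a,b,z):
    o,d=ray(p,(a+.5)/2-.5+150,(b+.5)/2-.5+60,True);o=r.inv().apply(o-t)*1e3;d=r.inv().apply(d);return (o+d*(z-o[2])/d[2])
for z in (54,57): print(z,[q(*c,z)[:2].round(1).tolist() for c in [(296,194),(394,190),(393,373),(297,372)]],'window',q(346,287,z)[:2])
print('knob',q(637,181,46),q(637,181,48.5),'strip end',[q(*c,4.5)[:2] for c in((290,174),(394,175))])
s=now()
# approach: fingers shut, tip at rail z=30, right of knob. 
for X in [(47.5,-158,100),(47.5,-158,30)]: print(X,tcp(*X,h=0),tcp(*X,h=0)-s['ee_pos'])
print(r.as_matrix()[:,1])
E
```

```text
54 [[38.9, 19.5], [40.7, -21.2], [-41.3, -22.7], [-40.8, 20.5]] window [-1.1316 -1.3865]
57 [[39.3, 19.3], [41.0, -21.0], [-40.0, -22.4], [-39.5, 20.3]] window [-0.2997 -1.3656]
knob [  47.2039 -135.5498   46.    ] [  47.4184 -134.2623   48.5   ] strip end [array([42.9706, 26.0598]), array([ 42.5306, -25.3026])]
rail pos [ -4.411    0.4394 121.5159] rot todo [ 0.0384  0.1804 -0.0278] t 17.6 F rail [-0.139  -0.2147 -0.2622] w 0.07821101629789008 [0.448  0.0996 0.1928]
(47.5, -158, 100) [ 0.4981 -0.0652  0.1794] [ 0.0501 -0.1648 -0.0135]
(47.5, -158, 30) [ 0.5329 -0.069   0.1187] [ 0.0849 -0.1686 -0.0741]
[0.1084 0.9941 0.    ]
```

Request:
arm_command(
  steps=[
    {"slide": [0.0075,-0.035,0.0065],"rot": [0,0,0],"grip": 0.7},
    {"slide": [0.0075,-0.035,0.0065],"rot": [0,0,0],"grip": 0.7},
    {"slide": [0.0075,-0.035,0.0065],"rot": [0,0,0],"grip": 0.7},
    {"slide": [0.0075,-0.035,0.0065],"rot": [0,0,0],"grip": 0.7},
    {"slide": [0.0224,-0.0024,-0.039],"rot": [0,0.2,0],"grip": 0.7},
    {"slide": [0.0224,-0.0024,-0.039],"rot": [0,0,0],"grip": 0.7},
    {"slide": [0,0,0],"rot": [0,0,0],"grip": 0.7},
    {"slide": [0,0,0],"rot": [0,0,0],"grip": 0.7},
  ],
)

```text
time: 18.6
ee_pos: [0.5221, -0.0455, 0.1393]
eef_rot: [0.965, -0.053, 0.256, 0.014]
ft_force: [-0.4, 0.4, 0.7]
width: 0.0608
grip_force: 0.0
```

```bash
python3 - <<'E'
from tgt import *
s=now(0)
print(tcp(47.5,-135,25,h=0)-s['ee_pos'])
E
```

```text
rail pos [  46.233  -135.8014   54.46  ] rot todo [-0.0089 -0.2773  0.0149] t 18.6 F rail [-0.0292  0.403   0.7846] w 0.06080799033775303 [ 0.5221 -0.0455  0.1393]
[ 0.0158 -0.0009 -0.0249]
```

Request:
arm_command(
  steps=[
    {"slide": [0.008,-0.0005,-0.0125],"rot": [0,0,0],"grip": 0.7},
    {"slide": [0.0078,-0.0004,-0.0124],"rot": [0,0,0],"grip": 0.7},
    {"slide": [0,0,0],"rot": [0,0,0],"grip": 0.7},
    {"slide": [0,0,0],"rot": [0,0,0],"grip": 0},
    {"slide": [0,0,0],"rot": [0,0,0],"grip": 0},
    {"slide": [0,0,0],"rot": [0,0,0],"grip": 0},
    {"slide": [0,0,0],"rot": [0,0,0],"grip": 0},
    {"slide": [0,0,0],"rot": [0,0,0],"grip": 0},
  ],
  newtons=15,
)

```text
time: 19.6
ee_pos: [0.5382, -0.0464, 0.1146]
eef_rot: [0.965, -0.052, 0.257, 0.014]
ft_force: [0.7, -0.2, -0.1]
width: 0.0187
grip_force: 0.0
```

```bash
python3 - <<'E'
from tgt import *
s=now(0)
E
```

```text
rail pos [  47.8449 -134.9302   25.0139] rot todo [ 0.0035 -0.2069  0.0063] t 19.6 F rail [ 0.5548 -0.0906 -0.4556] w 0.018672648900996184 [ 0.5382 -0.0464  0.1146]
```

Request:
arm_command(
  steps=[
    {"slide": [0,0,0],"rot": [0,0,0],"grip": 0},
    {"slide": [0,0,0],"rot": [0,0,0],"grip": 0},
    {"slide": [0.0011,0.01,0],"rot": [0,0,0],"grip": 0},
    {"slide": [0.0011,0.01,0],"rot": [0,0,0],"grip": 0},
    {"slide": [0.0011,0.01,0],"rot": [0,0,0],"grip": 0},
    {"slide": [0.0011,0.01,0],"rot": [0,0,0],"grip": 0},
    {"slide": [0.0011,0.01,0],"rot": [0,0,0],"grip": 0},
    {"slide": [0,0,0],"rot": [0,0,0],"grip": 0},
  ],
  newtons=20,
)

```text
time: 20.6
ee_pos: [0.5438, 0.0043, 0.1146]
eef_rot: [0.965, -0.052, 0.257, 0.014]
ft_force: [0.1, 2.0, 0.6]
width: 0.0139
grip_force: 20.0
```

```bash
python3 - <<'E'
from tgt import *
s=now(0)
E
```

```text
rail pos [ 47.9467 -83.9232  24.951 ] rot todo [-0.0137 -0.1947 -0.0613] t 20.6 F rail [0.2244 2.0191 0.5737] w 0.013906097118501578 [0.5438 0.0043 0.1146]
```

Request:
arm_command(
  steps=[
    {"slide": [0.0009,0.008,0],"rot": [0,0,0],"grip": 0},
    {"slide": [0.0009,0.008,0],"rot": [0,0,0],"grip": 0},
    {"slide": [0.0006,0.005,0],"rot": [0,0,0],"grip": 0},
    {"slide": [0.0003,0.003,0],"rot": [0,0,0],"grip": 0},
    {"slide": [0,0,0],"rot": [0,0,0],"grip": 0},
    {"slide": [0,0,0],"rot": [0,0,0],"grip": 0},
    {"slide": [0,0,0],"rot": [0,0,0],"grip": 0},
    {"slide": [0,0,0],"rot": [0,0,0],"grip": 0},
  ],
)

```text
time: 21.6
ee_pos: [0.5464, 0.0273, 0.1145]
eef_rot: [0.965, -0.053, 0.257, 0.014]
ft_force: [-2.2, -4.0, 3.1]
width: 0.0137
grip_force: 20.0
```

```bash
python3 - <<'E'
from tgt import *
s=now(0)
E
```

```text
rail pos [ 47.9468 -60.8212  24.9091] rot todo [ 0.0163 -0.2147  0.0312] t 21.6 F rail [ 0.0523 -4.1752  3.5323] w 0.013689691714829972 [0.5464 0.0273 0.1145]
```

Request:
arm_command(
  steps=[
    {"slide": [0.0002,0.0015,0],"rot": [0,0,0],"grip": 0},
    {"slide": [0.0002,0.0015,0],"rot": [0,0,0],"grip": 0},
    {"slide": [0,0,0],"rot": [0,0,0],"grip": 0},
    {"slide": [0,0,0],"rot": [0,0,0],"grip": 0},
    {"slide": [0,0,0],"rot": [0,0,0],"grip": 0},
    {"slide": [0,0,0],"rot": [0,0,0],"grip": 0},
    {"slide": [0,0,0],"rot": [0,0,0],"grip": 0},
    {"slide": [0,0,0],"rot": [0,0,0],"grip": 0},
  ],
)

```text
time: 22.6
ee_pos: [0.5464, 0.0274, 0.1145]
eef_rot: [0.965, -0.054, 0.256, 0.016]
ft_force: [-5.3, -15.7, 8.1]
width: 0.0137
grip_force: 20.0
```

```bash
python3 - <<'E'
from tgt import *
s=now(0)
E
```

```text
rail pos [ 47.9155 -60.7361  24.8282] rot todo [ 0.1442 -0.2835  0.2476] t 22.6 F rail [  0.971  -16.1513   8.7508] w 0.013682100586901095 [0.5464 0.0274 0.1145]
```

Firm stop, so the bolt is fully thrown. I'll ease off, open a little, lift clear and look.

Request:
arm_command(
  steps=[
    {"slide": [-0.0003,-0.003,0],"rot": [0,0,0],"grip": 0},
    {"slide": [0,0,0],"rot": [0,0,0],"grip": 0},
    {"slide": [0,0,0],"rot": [0,0,0],"grip": 0.3},
    {"slide": [0,0,0],"rot": [0,0,0],"grip": 0.3},
    {"slide": [-0.0099,0.0011,0.0173],"rot": [0,0,0],"grip": 0.3},
    {"slide": [-0.0199,0.0022,0.0346],"rot": [0,0,0],"grip": 0.3},
    {"slide": [-0.0249,0.0027,0.0433],"rot": [0,0,0],"grip": 0.3},
    {"slide": [-0.0249,0.0027,0.0433],"rot": [0,0,0],"grip": 0.3},
  ],
)

```text
time: 23.6
ee_pos: [0.466, 0.0372, 0.2544]
eef_rot: [0.965, -0.052, 0.257, 0.014]
ft_force: [1.6, -0.4, 0.5]
width: 0.026
grip_force: 0.0
```

```bash
python3 - <<'E'
from tgt import *
now(0)
p=snap('wrist','w6.png');pickle.dump(p,open('w6.pkl','wb'))
for X in [(0,0,56),(47.5,-62,48),(47.5,37,20)]: print(X,(proj(p,W(v,X),True)-[150,60])*2)
im=cv2.imread('pics/w6.png');cv2.imwrite('pics/w6c.png',cv2.resize(im[60:360,150:550],None,fx=2,fy=2,interpolation=3))
E
```

```text
rail pos [ 47.7332 -59.7312 186.4744] rot todo [-0.0256 -0.1914 -0.0713] t 23.6 F rail [ 1.6817 -0.188  -0.4117] w 0.026028042200436974 [0.466  0.0372 0.2544]
(0, 0, 56) [224.4774 357.5002]
(47.5, -62, 48) [344.6418 264.4895]
(47.5, 37, 20) [167.1903 252.538 ]
```

View pics/w6c.png

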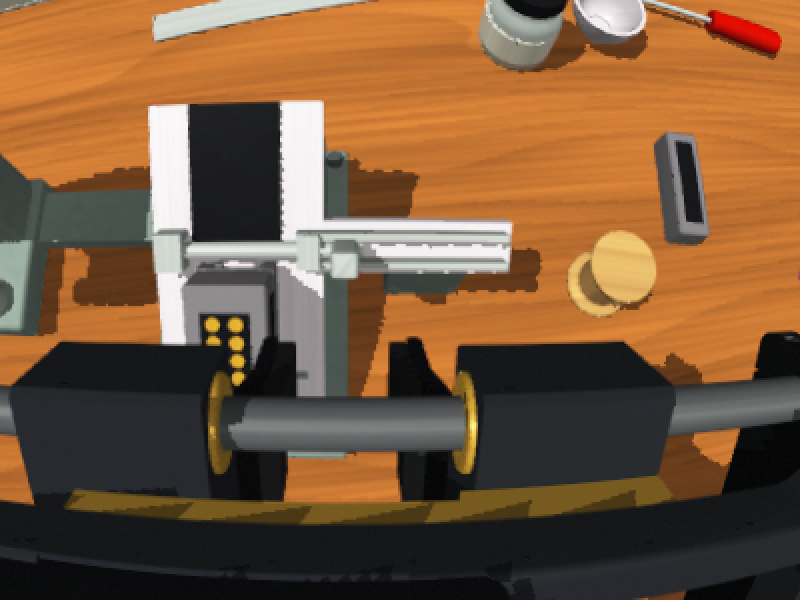

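The last picture shows the bolt rod running into the keeper at (168,250) with its knob at (345,262), where a thrown bolt should put it. The cassette sits home behind it, and the spool, box and jar are where they stood.

```bash
python3 -c "
from bench import order
print(order.close_job())"
```

```text
the job is handed in; nothing more can be done
None
```

The cassette is home against the end stop and the bolt is fully thrown into its keeper. I handed the job in at about 24 s with the arm clear. I couldn't see the catch; I judged it up from the force dropping near home, the firm stop and the bolt passing behind.

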